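# Stow the mounted stamp in the spring-lidded case

### The job

Put the stamp block with the red rubber die away in the case: press the red catch and steady the lid as it springs up, so that it rises gently to fully open instead of flying up. Take that block from the turntable, set it down gently (do not drop it) flat inside the case with its red side still down, then press the lid shut until the catch holds it. Leave the three bare blocks on the turntable and do not disturb the dish, the spoon burnisher or the soap mold.

Things in the scene. Friction and masses are not known exactly. Their poses are not given: they have to be found in the camera images.
- case: sage-green stamp case with cream lid, fixed, on the robot's left or right: 120 mm (x) by 160 mm (y), walls 5 mm thick, 50 mm high, inner floor 5 mm up, shut lid's top 60 mm up. Origin: centre of underside; +x points from the catch (front, towards the robot) to the hinge, z up. Dark catch housing, 34 mm (x) by 44 mm (y), 70 mm high, stands before the front wall at x = -88, y = 0
- case_hinge (a point): middle of the lid's hinge axis, on the case at x = +60 mm, z = 50 mm; the axis runs along the case's y; axes as the case's
- case_lid (a joint): lid angle (rad): 0 shut (0.01 when latched), 1.65 fully open, just past upright. Lid: 121 mm from hinge to front edge, 160 mm wide, 10 mm thick. A hinge spring pushes it open (0.12 N m when shut, 0.03 when open) and holds it there. Unlatched and not held back it flies up at about 5 rad/s: too fast. Beyond 0.35 rad keep it under 3.5 rad/s; let go past 1.1 rad it stays under that by itself
- lid_front (a point): middle of the front edge of the lid's top face, 121 mm from the hinge axis; moves with the lid; its x axis points along the lid to the hinge, z out of the lid's top face
- catch (a joint): travel of the red push button (m): 0 up, 0.006 fully down; spring-returned, 2 N to start, 5 N fully down; the lid is let go at about 0.004. A lid pushed shut latches by itself, with some 4 N on its front edge, the button dipping as it snaps over
- catch_top (a point): centre of the top of the red button, 26 mm (case x) by 34 mm (case y), at case x = -88 mm; 76 mm above the table when up, so 16 mm higher than the shut lid's top. The lid's front edge is 27 mm further along case +x. Something held over the lid level with the pressing tip lets the lid rise only some 10 mm
- stamp_block: the block to put away (the same body as stamp_block_mid; origin: centre of its underside)
- stamp_block_mid (a point): centre of the clear acrylic block that has a red rubber die under it: 60 mm (its x) by 40 mm (its y) by 24 mm high (lower 4 mm red rubber), 50 to 100 g; stands red side down on the turntable, centre 12 mm above what it rests on
- turntable: round bamboo turntable, 240 mm across, top 28 mm above the table; origin: centre of its underside. The top turns freely but with some drag. Four blocks stand on it around its centre, 75 mm out, in any order
- turntable_mid (a point): centre of the turntable's top face
- bare_block1_mid (a point): centre of a bare clear acrylic block, 60 mm (its x) by 40 mm (its y) by 20 mm high, standing on the turntable; stays there
- bare_block2_mid (a point): centre of a bare clear acrylic block, 60 mm (its x) by 40 mm (its y) by 20 mm high, standing on the turntable; stays there
- bare_block3_mid (a point): centre of a bare clear acrylic block, 60 mm (its x) by 40 mm (its y) by 20 mm high, standing on the turntable; stays there
- dish: white ceramic dish, 100 mm across, 32 mm high; origin under its centre; leave alone
- burnisher: stainless spoon-shaped burnisher lying between case and turntable, 150 mm long; leave alone
- soap_mold: blue open soap mold, 100 by 220 by 35 mm, at the back; origin under its centre; leave alone
There are look-alikes about, which are no part of the job. Leave any yellow look-alike of the stamp_block alone.

How it is judged:
On the way, in this order (a step that is already met when the one before it is completed fails the run):
1. the lid stands fully open, the block not yet in the case (value of joint case_lid above 1.5 rad and not (x of stamp_block_mid in the frame of case between -0.056 and 0.056 m and y of stamp_block_mid in the frame of case between -0.076 and 0.076 m and z of stamp_block_mid in the frame of case between 0.008 and 0.024 m and angle between stamp_block_mid's own z axis and vertical below 0.2 rad)), for 0.2 s.
2. the red-die block lies flat in the open case, let go (x of stamp_block_mid in the frame of case between -0.056 and 0.056 m and y of stamp_block_mid in the frame of case between -0.076 and 0.076 m and z of stamp_block_mid in the frame of case between 0.008 and 0.024 m and angle between stamp_block_mid's own z axis and vertical below 0.2 rad and value of joint case_lid above 1.3 rad and contact force between the fingers and stamp_block below 0.05 N), for 0.2 s.
At the end, for the whole second after the job is handed in: The lid is shut and latched (within 0.03 rad of closed, button back up within 1.5 mm), the red-die block lies flat (within 0.2 rad), red side down, on the case's floor and at rest, and the three bare blocks are on the turntable's top (value of joint case_lid below 0.03 rad and value of joint catch below 0.0015 m and x of stamp_block_mid in the frame of case between -0.056 and 0.056 m and y of stamp_block_mid in the frame of case between -0.076 and 0.076 m and z of stamp_block_mid in the frame of case between 0.008 and 0.024 m and angle between stamp_block_mid's own z axis and vertical below 0.2 rad and linear speed of stamp_block below 0.03 m/s and horizontal distance between each of bare_block1_mid, bare_block2_mid, bare_block3_mid and turntable_mid below 0.12 m and height (world z) of each of bare_block1_mid, bare_block2_mid, bare_block3_mid above 0.03 m); the robot touches nothing.
It fails at once if the lid flies open (over 3.5 rad/s beyond 0.35 rad) (value of joint case_lid above 0.35 rad and velocity of joint case_lid above 3.5 rad/s).
It fails at once if the red-die block is dropped (faster than 0.6 m/s with no finger on it, about 20 mm of fall) (contact force between the fingers and stamp_block below 0.02 N and linear speed of stamp_block above 0.6 m/s).
It fails at once if a bare block is knocked off the turntable (height (world z) of any of bare_block1_mid, bare_block2_mid, bare_block3_mid below 0.028 m).
It fails at once if dish, burnisher or soap mold is shifted by more than 30 mm (distance of any of dish, burnisher, soap_mold from where it was at the start of the episode above 0.03 m).
It also fails if it takes over 72 s, if anything falls off the work surface, if the arm or the gripper's body presses on something with over 40 N, if the wrist force passes 120 N, or if a joint passes its speed limit or range.

### The arm

A 6-joint arm with a two-finger parallel gripper is mounted at the origin on the work surface. World frame = base frame: x ahead of the robot, y to its left, z up, the work surface at z = 0. Lengths are in m, angles in rad, forces in N, time in s.
With the tool pointing down it reaches from about 0.25 to 0.725 m from the base axis. Payload 4 kg.
Tool frame: the origin (TCP) lies at the very end of the fingers, on their centre line; the grasp point (between the pads) lies 19 mm behind it; x points along the fingers, z is the direction in which the jaws open and shut, and the axes are right-handed (so a half turn about x gives the same grasp; the last joint's range is limited). The gripper opens to 85 mm and grips with 20 to 120 N. Pads are 22 mm wide; open, the fingers measure 114 mm over their backs; the gripper's body (76 mm by 85 mm) begins 54 mm behind the grasp point. The pads swing forward as they close: fully open they stand 13 mm farther back than shut.
Start: joints at [1.13, 0.241, 0.005, 1.335, 0, 1.571], TCP at [0.213, 0.452, 0.231] pointing down, gripper open.
Joint ranges: [-2.72, 2.72], [-1.05, 1.87], [-1.09, 1.28], [-1.99, 2.15], [-1.42, 1.44], [-3.14, 3.14]. Speed limits (rad/s): [2.79, 2.79, 3.14, 3.14, 3.14, 3.14].

### API

Orientations are given as a unit quaternion [x, y, z, w].
In Python, from workcell import bot gives the robot as it stands.
- The arm moves only by the tool step_arm, never from a script. Its argument "series" is a list of rows, each an object of numbers: "x", "y", "z": the shift along the world's x, y, z in cm; "twist": the turn about the world's z in degrees; "jaw": the finger opening in cm, from 0 to 8.54. In form: [{"x": .., "y": .., "z": .., "twist": .., "jaw": ..}, ...]. A call has 1 to 10 rows; each row is the pose to reach, as a shift and turn from the pose measured when the call began; what a row does not reach only later rows make up. A row lasts 1/12 s, in which the tool goes at most 41.7 mm and 7.16 degrees, less where a joint would pass 70% of its speed; a pose out of reach is approached as far as the arm can. A call with a gripper value outside its range is refused whole. The fingers move at their own pace and stop on an object; the grip force is fixed at half the most. Time passes only in rows, so rows that repeat a pose let the fingers close. It gives the time, the measured TCP pose, the force and the opening at its end, in the units of the state.
- bot.get_obs(): the state, without advancing time (a new reading comes with each control period).
- bot.camera(name): name is "scene" or "top" or "wrist"; returns (picture, depth): 480x640x3 uint8, red, green, blue; 480x640 float32, m along the optical axis (not along the pixel's ray), 0 where there is no reading.
- bot.camera_info(name): a dict with "camera_matrix" (3x3 intrinsics, pixels), "D" ([k1, k2, p1, p2, k3] as OpenCV has them; the pictures are not rectified), "R" (3x3) and "t" (3): a world point X has camera coordinates R X + t; the wrist camera has in their place "mount" (4x4, takes a point from camera to tool coordinates, whose origin is the TCP and whose axes are the tool frame's). Camera axes: x right, y down, z forward; pixel columns grow to the right and rows downward; lengths in m; the calibration is good to about 2 mm. A picture is of the moment at which its call begins: read the wrist's pose just before it. camera_info takes no time and is no camera call.
- bot.job_done(): hands the job in, once; it reports no verdict.
The state is a dict: "clock": time; "joint_pos": joint angles; "joint_vel": joint speeds; "tau": joint torques, N m; "eef_pos": TCP position; "tool_rot": TCP orientation; "ft_force": force on the tool from outside, world axes, zero at the start; "ft_torque": the same for the moment, N m; "grip_width": finger opening in m.
Only numpy, scipy, OpenCV 4.12 (cv2) and the standard library are available. Lean on these libraries where they do the work, as an engineer would, in place of code of your own. Each camera call takes 0.05 s, during which the arm holds its last target.

## Working session

There is one attempt and no reset: what is moved stays moved. The work goes in short steps, Python scripts to look and compute and a tool call to move; the robot and the scene stay as the last step left them, time stands still between calls to the robot, and variables do not carry over. Pictures are saved under pics/ and viewed, and the job is handed in when it is done.

Besides the shell and the picture viewer there is one more tool, called after "Call:" in YAML: its name, and indented under it one key for each argument. step_arm: Moves the arm, as the interface text tells. Its arguments: {"type":"object","properties":{"series":{"type":"array","items":{"type":"object","properties":{"x":{"type":"number"},"y":{"type":"number"},"z":{"type":"number"},"twist":{"type":"number"},"jaw":{"type":"number"}}}}},"required":["series"]}

```bash
ls; mkdir -p pics; python3 - <<'E'
from workcell import bot
import cv2,numpy as np
print(bot.get_obs())
for n in ["scene","top","wrist"]:
    im,d=bot.camera(n); cv2.imwrite(f"pics/{n}0.png",im[:,:,::-1]); np.savez(f"pics/{n}0.npz",im=im,d=d)
    print(n,bot.camera_info(n), (d>0).mean())
E
```

```text
pics
{'clock': 0.0, 'joint_pos': array([ 1.13000965e+00,  2.41430590e-01,  3.72061458e-03,  1.33516112e+00,
       -4.72683002e-05,  1.57082500e+00]), 'joint_vel': array([ 0.00080274,  0.00086738, -0.00046153,  0.00181434, -0.00123931,
        0.00050832]), 'tau': array([-4.95137301e-04, -3.72316039e+01,  2.52411300e+01,  1.71614141e-02,
        6.47589331e-05, -1.30481908e-05]), 'eef_pos': array([0.21307457, 0.45164252, 0.23040275]), 'tool_rot': array([-0.37899716,  0.59782818,  0.37818341,  0.59660701]), 'ft_force': array([-0.49568139,  0.15286431, -0.13815443]), 'ft_torque': array([0.00542666, 0.03244178, 0.04626366]), 'grip_width': 0.0854164212588005}
scene {'camera_matrix': array([[572.14256631,   0.        , 330.04985612],
       [  0.        , 572.14256631, 250.16610297],
       [  0.        ,   0.        ,   1.        ]]), 'D': array([-0.17925219,  0.        ,  0.        ,  0.        ,  0.        ]), 'R': array([[-0.12596292,  0.99200328,  0.00792704],
       [ 0.73576783,  0.09878042, -0.66999114],
       [-0.66541645, -0.07856158, -0.74232677]]), 't': array([ 0.05381285, -0
[... 435 characters left out ...]
368]]), 't': array([0.02313289, 0.57718958, 1.02371472])} 0.996064453125
wrist {'camera_matrix': array([[357.54456443,   0.        , 319.56040665],
       [  0.        , 357.54456443, 236.23239303],
       [  0.        ,   0.        ,   1.        ]]), 'D': array([-0.04342559,  0.        ,  0.        ,  0.        ,  0.        ]), 'mount': array([[ 8.54461434e-04, -2.59786893e-01,  9.65665594e-01,
        -1.42264399e-01],
       [ 4.87901504e-04, -9.65665724e-01, -2.59787360e-01,
         6.61064222e-02],
       [ 9.99999516e-01,  6.93127976e-04, -6.98373703e-04,
        -1.22396012e-03],
       [ 0.00000000e+00,  0.00000000e+00,  0.00000000e+00,
         1.00000000e+00]])} 0.9935286458333333
```

View pics/scene0.png

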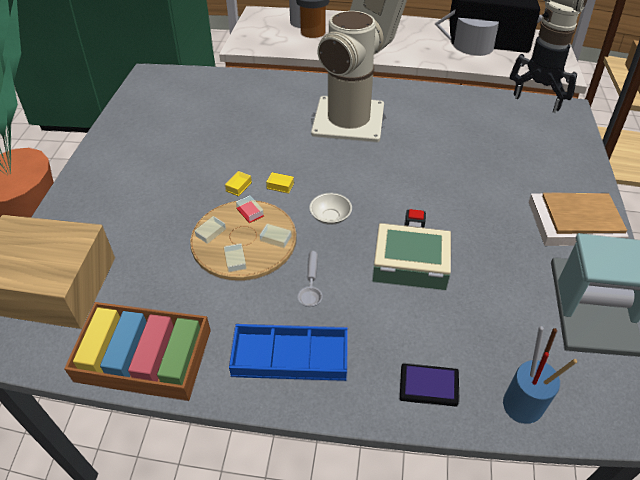

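View pics/top0.png

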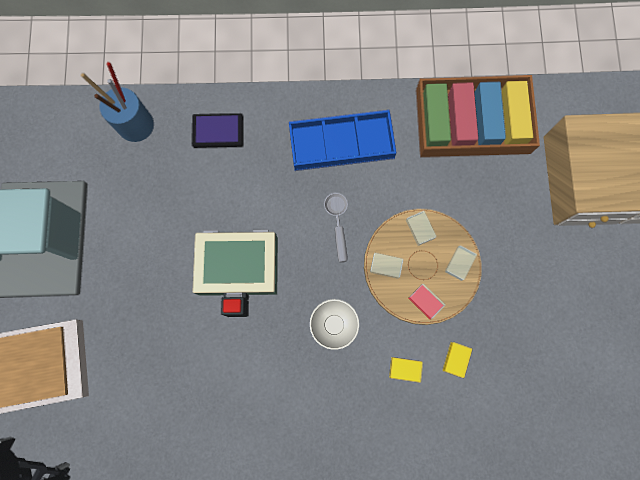

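View pics/wrist0.png

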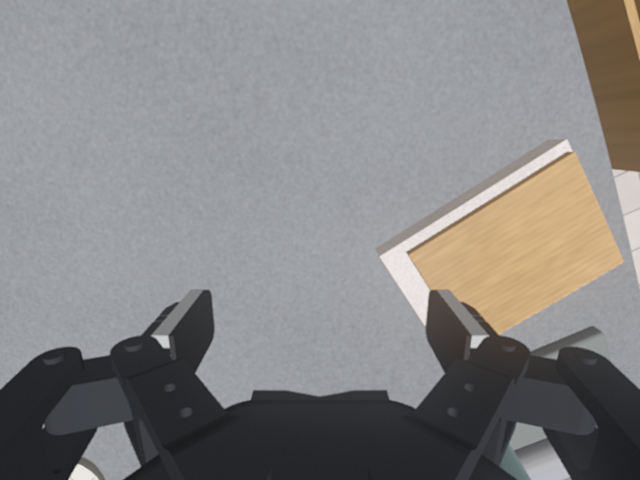

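Top view: case at (235,265), with its catch at (234,306). The red-die block is on the turntable at (427,302). Possible confusions are the yellow blocks (406,370) and (459,360), the bare blocks (421,228), (461,263) and (387,265), and the pink pad in the tray (463,113). I choose (427,302). Next I measure and check it in a crop.

```bash
cat > h.py <<'E'
import cv2,numpy as np
from workcell import bot
from scipy.spatial.transform import Rotation as Ro
def pose(name,obs=None):
    c=bot.camera_info(name)
    if name=="wrist":
        T=np.eye(4);T[:3,:3]=Ro.from_quat(obs['tool_rot']).as_matrix();T[:3,3]=obs['eef_pos']
        W=T@c['mount'];return c,W[:3,:3],W[:3,3]
    R=np.array(c['R']);return c,R.T,-R.T@np.array(c['t'])
def rays(name,px,obs=None):
    c,R,o=pose(name,obs)
    u=cv2.undistortPoints(np.array(px,float).reshape(-1,1,2),c['camera_matrix'],c['D']).reshape(-1,2)
    return o,np.c_[u,np.ones(len(u))]@R.T
def plane(name,px,z,obs=None):
    o,d=rays(name,px,obs);return o+d*((z-o[2])/d[:,2])[:,None]
def bydepth(name,px,dep,obs=None):
    o,d=rays(name,px,obs);p=np.array(px).astype(int).reshape(-1,2)
    return o+d*dep[p[:,1],p[:,0]][:,None]
def proj(name,X,obs=None):
    c,R,o=pose(name,obs);Rc=R.T
    p,_=cv2.projectPoints(np.array(X,float).reshape(-1,1,3),cv2.Rodrigues(Rc)[0],-Rc@o,c['camera_matrix'],c['D']);return p.reshape(-1,2)
def big(m,roi=None):
    m=m.astype(np.uint8)
    if roi: k=np.zeros_like(m);x0,y0,x1,y1=roi;k[y0:y1,x0:x1]=1;m=m*k
    cs,_=cv2.findContours(m,cv2.RETR_EXTERNAL,cv2.CHAIN_APPROX_NONE)
    return max(cs,key=cv2.contourArea).reshape(-1,2)
def rect(P):
    (c,s,a)=cv2.minAreaRect((P[:,:2]*1000).astype(np.float32));return np.round(c,1),np.round(s,1),round(a,1)
E
python3 - <<'E'
from h import *
for n,rb,rl,rc,tt in [("top",(380,270,470,330),(185,225,285,300),(215,290,255,325),(355,200,490,335)),("scene",(230,190,270,228),(365,215,460,292),(400,205,430,228),(185,195,302,285))]:
    z=np.load(f"pics/{n}0.npz");im=z['im'];d=z['d'];hs=cv2.cvtColor(im,cv2.COLOR_RGB2HSV);H,S,V=[hs[:,:,i].astype(int) for i in range(3)]
    red=((H<8)|(H>168))&(S>90)&(V>110)
    c=big(red,rb);P=plane(n,c,.030);print(n,"block z.03",rect(P), "depthz",bydepth(n,[c.mean(0)],d)[0].round(3))
    c=big(red,rc);
    P=plane(n,c,.076);print("  button",rect(P),bydepth(n,[c.mean(0)],d)[0].round(3))
    cream=(H>15)&(H<40)&(S>15)&(S<80)&(V>190)
    c=big(cream,rl);P=plane(n,c,.060);print("  lid",rect(P),c.min(0),c.max(0))
    bam=(H>8)&(H<25)&(S>70)&(V>120)
    c=big(bam,tt);P=plane(n,c,.028);print("  tt",cv2.minEnclosingCircle((P[:,:2]*1000).astype(np.float32)))
    if n=="top":
        # dish, highpoints
        dm=(S<40)&(V>170);c=big(dm,(300,290,365,355));print("  dish",cv2.minEnclosingCircle((plane(n,c,.032)[:,:2]*1000).astype(np.float32)))
        yel=(H>22)&(H<32)&(S>150)&(V>150)
        for r in [(380,350,430,390),(440,335,480,385)]: print("  yel",rect(plane(n,big(yel,r),.024)))
    cr=im[rb[1]-10:rb[3]+10,rb[0]-10:rb[2]+10];cv2.imwrite(f"pics/crop_{n}.png",cv2.resize(cr,None,fx=5,fy=5,interpolation=cv2.INTER_CUBIC)[:,:,::-1])
cr=cv2.imread("pics/top0.png")[195:345,300:500];cv2.imwrite("pics/tt.png",cv2.resize(cr,None,fx=4,fy=4,interpolation=cv2.INTER_CUBIC))
E
```

```text
top block z.03 (array([ 442.2, -186. ]), array([58.1, 39.2]), 42.1) depthz [ 0.44  -0.182  0.052]
  button (array([442.3, 194.7]), array([25.2, 32.5]), 0.4) [0.442 0.195 0.077]
  lid (array([529.4, 194.1]), array([156.9, 118.8]), 89.1) [193 232] [273 292]
  tt ((516.983642578125, -185.427978515625), 119.29197692871094)
  dish ((403.49072265625, -1.3701441287994385), 49.520652770996094)
  yel (array([ 312.2, -139.9]), array([59.3, 38.7]), 80.0)
  yel (array([ 328.6, -242.1]), array([42.6, 58.5]), 68.9)
scene block z.03 (array([ 442.7, -187.6]), array([63. , 39.6]), 43.8) depthz [ 0.47  -0.178  0.052]
  button (array([445.6, 194.1]), array([26.9, 31.4]), 0.8) [0.446 0.194 0.076]
  lid (array([532. , 192.6]), array([157.9, 120.1]), 89.0) [375 224] [450 272]
  tt ((523.1187744140625, -185.49325561523438), 122.93758392333984)
```

View pics/tt.png

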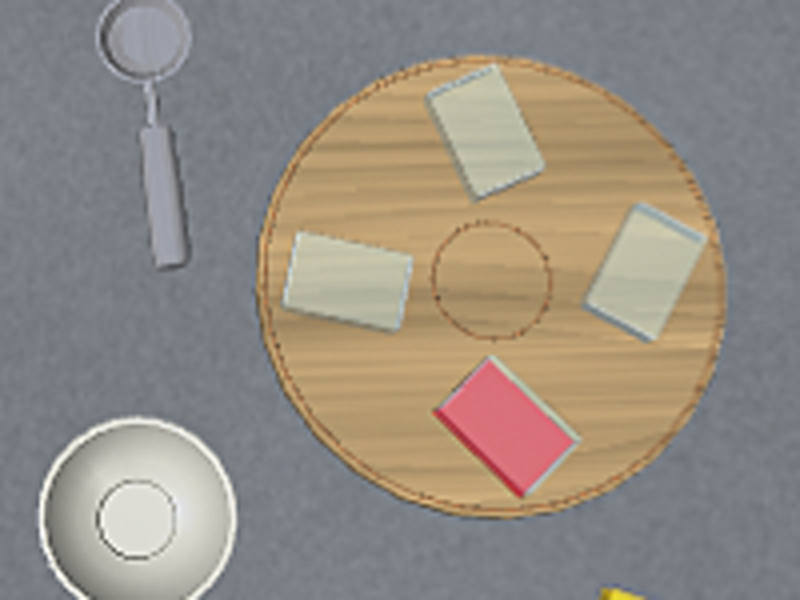

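View pics/crop_scene.png

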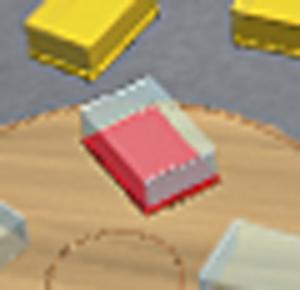

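The crop shows clear acrylic over a red die, so the choice holds. The block centre is about (0.442,-0.186), with its long axis at 42°. The button is at about (0.444,0.1945), and the case centre at about (0.531,0.1935) with a yaw of about -0.8°. Plan for the catch: jaws along x, the front finger on the button and the rear finger held over the lid.

```bash
python3 - <<'E'
from h import *
o=bot.get_obs();R=Ro.from_quat(o['tool_rot']).as_matrix();print(R.round(3))
print("jaw yaw",np.degrees(np.arctan2(R[1,2],R[0,2])), np.degrees(o['joint_pos']))
E
```

```text
[[-0.001 -0.904  0.427]
 [-0.002  0.427  0.904]
 [-1.    -0.    -0.002]]
jaw yaw 64.74263076444737 [ 6.47460815e+01  1.38238911e+01  2.31320491e-01  7.65018798e+01
 -1.27489154e-03  9.00034508e+01]
```

Call:
step_arm:
  series:
    - {"x": 3,"y": -2.8,"z": -1,"twist": -7,"jaw": 6}
    - {"x": 6,"y": -5.6,"z": -2,"twist": -14,"jaw": 6}
    - {"x": 9,"y": -8.4,"z": -3,"twist": -21,"jaw": 6}
    - {"x": 12,"y": -11.2,"z": -4,"twist": -28,"jaw": 6}
    - {"x": 15,"y": -14,"z": -5,"twist": -35,"jaw": 6}
    - {"x": 18,"y": -17,"z": -6,"twist": -42,"jaw": 6}
    - {"x": 21,"y": -20,"z": -7,"twist": -49,"jaw": 6}
    - {"x": 24,"y": -23,"z": -8,"twist": -56,"jaw": 6}
    - {"x": 26.8,"y": -25.8,"z": -9,"twist": -63,"jaw": 6}
    - {"x": 26.8,"y": -25.8,"z": -9,"twist": -65.5,"jaw": 6}

```text
clock: 0.98
eef_pos: [0.4839, 0.1891, 0.1386]
tool_rot: [0.008, 0.708, -0.01, 0.706]
ft_force: [0.4, 0.3, -0.2]
grip_width: 0.0601
```

```bash
python3 - <<'E'
from h import *
o=bot.get_obs();R=Ro.from_quat(o['tool_rot']).as_matrix();print(o['eef_pos'],o['ft_force'],o['grip_width'],o['clock'])
print("jaw yaw",np.degrees(np.arctan2(R[1,2],R[0,2])), np.degrees(o['joint_pos']).round(1))
im,d=bot.camera("wrist");cv2.imwrite("pics/w1.png",im[:,:,::-1])
im,d=bot.camera("scene");cv2.imwrite("pics/s1.png",cv2.resize(im[100:340,280:600],None,fx=2.5,fy=2.5)[:,:,::-1])
E
```

```text
[0.48392891 0.18909576 0.13862678] [ 0.44286323  0.26392444 -0.24272085] 0.06005931176946496 0.9833
jaw yaw -1.3923481523782109 [ 2.140e+01  1.950e+01 -6.200e+00  6.450e+01 -1.000e-01  1.128e+02]
```

View pics/w1.png

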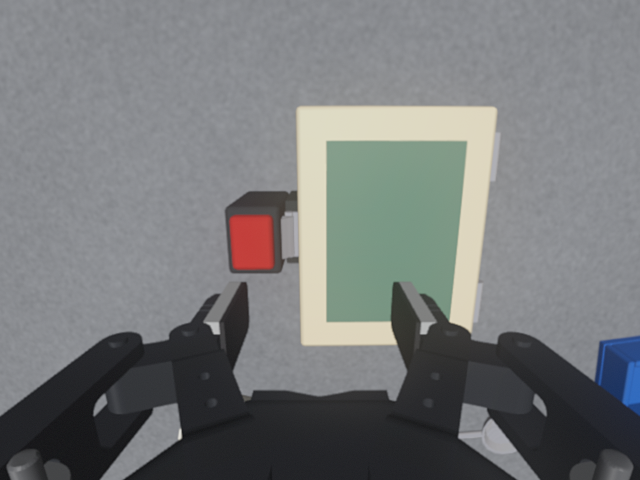

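View pics/s1.png

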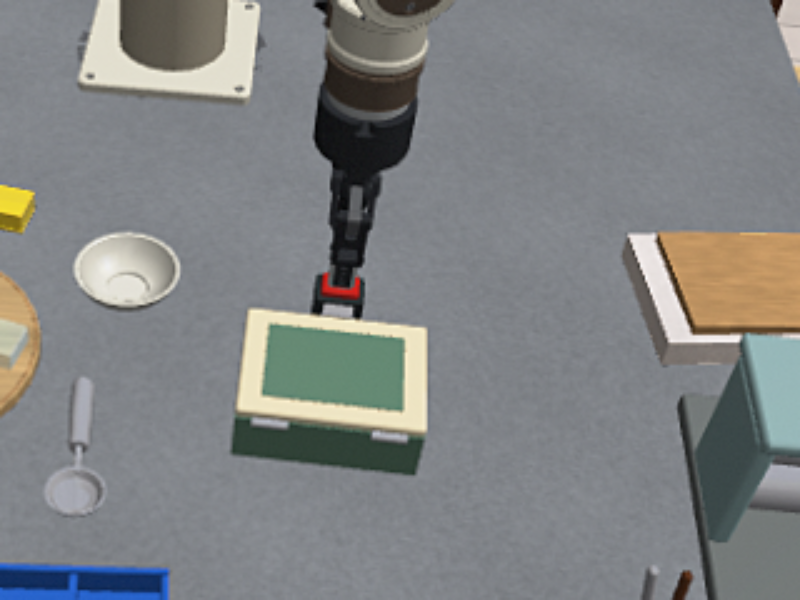

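The wrist view shows the red button at (252,243) and the lid spanning (300,107) to (495,345). The front finger lines up with the button, so I measure both from this view.

```bash
python3 - <<'E'
from h import *
o=bot.get_obs();im,d=bot.camera("wrist");np.savez("pics/w1.npz",im=im,d=d)
o2=bot.get_obs();print(o['eef_pos'],o2['eef_pos'])
hs=cv2.cvtColor(im,cv2.COLOR_RGB2HSV);H,S,V=[hs[:,:,i].astype(int) for i in range(3)]
red=((H<8)|(H>168))&(S>150)&(V>150)
print("button",rect(plane("wrist",big(red,(215,190,300,280)),.076,o)))
cream=(H>15)&(H<40)&(S>15)&(S<80)&(V>170)
c=big(cream,(290,95,510,350));print("lid",rect(plane("wrist",c,.06,o)))
# finger tips via depth
for px in [(236,290),(240,300),(404,290),(400,300),(230,310),(410,310),(215,320),(430,320)]:
    print(px,bydepth("wrist",[px],d,o)[0].round(4),d[px[1],px[0]])
E
```

```text
[0.48175785 0.19160288 0.13930074] [0.48097875 0.19291434 0.13988173]
button (array([441.8, 195.6]), array([32.6, 24.6]), 89.0)
lid (array([528.5, 193.9]), array([158.1, 119.5]), 89.1)
(236, 290) [0.4495 0.2022 0.1571] 0.1345444
(240, 300) [0.4507 0.1982 0.1573] 0.13541861
(404, 290) [0.5132 0.2007 0.1558] 0.13567303
(400, 300) [0.5109 0.1985 0.1598] 0.13239942
(230, 310) [0.4511 0.2019 0.173 ] 0.11921837
(410, 310) [0.5113 0.201  0.173 ] 0.11895311
(215, 320) [0.4481 0.2021 0.1803] 0.112199396
(430, 320) [0.5161 0.2008 0.1797] 0.112515725
```

Call:
step_arm:
  series:
    - {"x": 0,"y": 0.1,"z": -2,"jaw": 6}
    - {"x": 0,"y": 0.1,"z": -4,"jaw": 6}
    - {"x": 0,"y": 0.1,"z": -5.3,"jaw": 6}
    - {"x": 0,"y": 0.1,"z": -5.3,"jaw": 6}
    - {"x": 0,"y": 0.1,"z": -5.3,"jaw": 6}

```text
$.series[0]: bad value
```

```bash
python3 - <<'E'
from h import *
o=bot.get_obs();print(o['eef_pos'],o['ft_force']);im,d=bot.camera("wrist");cv2.imwrite("pics/w2.png",im[:,:,::-1])
print(bot.get_obs()['eef_pos'])
E
```

```text
[0.48097875 0.19291434 0.13988173] [-0.96117706  0.11549201 -0.17705257]
[0.48058552 0.19382051 0.14033269]
```

View pics/w2.png

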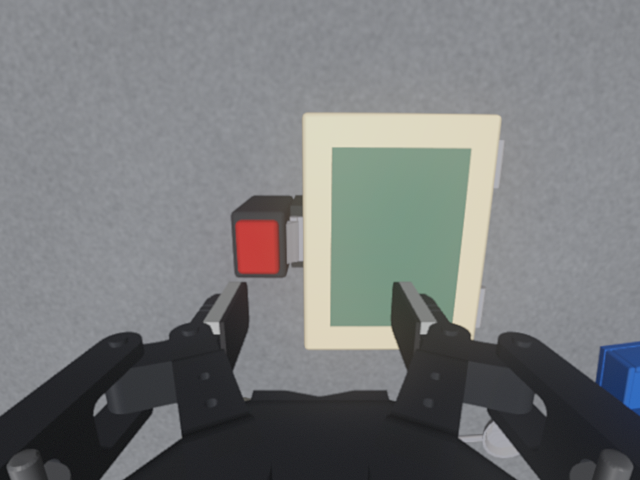

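The call was refused, presumably because every row needs every field. The picture shows the same scene, with the button at (258,247).

Call:
step_arm:
  series:
    - {"x": 0,"y": 0.1,"z": -2,"twist": 0,"jaw": 6}
    - {"x": 0,"y": 0.1,"z": -4,"twist": 0,"jaw": 6}
    - {"x": 0,"y": 0.1,"z": -5.3,"twist": 0,"jaw": 6}
    - {"x": 0,"y": 0.1,"z": -5.3,"twist": 0,"jaw": 6}
    - {"x": 0,"y": 0.1,"z": -5.3,"twist": 0,"jaw": 6}

```text
clock: 1.6
eef_pos: [0.4793, 0.196, 0.0873]
tool_rot: [0.003, 0.709, -0.003, 0.706]
ft_force: [-0.4, -0.2, 1.2]
grip_width: 0.0598
```

```bash
python3 - <<'E'
from h import *
o=bot.get_obs();R=Ro.from_quat(o['tool_rot']).as_matrix();print(o['eef_pos'],o['ft_force'],np.degrees(np.arctan2(R[1,2],R[0,2])));im,d=bot.camera("wrist");cv2.imwrite("pics/w3.png",im[:,:,::-1])
print(bot.get_obs()['eef_pos'])
E
```

```text
[0.47925905 0.19596111 0.087349  ] [-0.38498263 -0.1652657   1.21584909] -0.5167780889010508
[0.4802517  0.19607827 0.08821802]
```

View pics/w3.png

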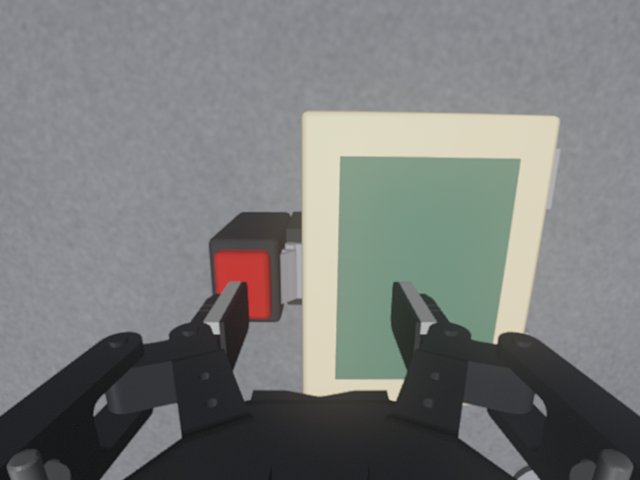

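The finger at (230,285) lies over the red button, centred near (243,285). I descend in small steps and watch the force.

Call:
step_arm:
  series:
    - {"x": 0,"y": -0.1,"z": -0.3,"twist": 0,"jaw": 6}
    - {"x": 0,"y": -0.1,"z": -0.6,"twist": 0,"jaw": 6}
    - {"x": 0,"y": -0.1,"z": -0.8,"twist": 0,"jaw": 6}
    - {"x": 0,"y": -0.1,"z": -0.8,"twist": 0,"jaw": 6}

```text
clock: 1.98
eef_pos: [0.4802, 0.1951, 0.0802]
tool_rot: [0.004, 0.708, -0.003, 0.706]
ft_force: [-0.5, -0.4, 1.0]
grip_width: 0.06
```

Call:
step_arm:
  series:
    - {"x": 0,"y": 0,"z": -0.2,"twist": 0,"jaw": 6}
    - {"x": 0,"y": 0,"z": -0.4,"twist": 0,"jaw": 6}
    - {"x": 0,"y": 0,"z": -0.4,"twist": 0,"jaw": 6}

```text
clock: 2.23
eef_pos: [0.48, 0.1949, 0.0758]
tool_rot: [0.004, 0.708, -0.003, 0.706]
ft_force: [0.2, -0.3, 0.7]
grip_width: 0.0598
```

Call:
step_arm:
  series:
    - {"x": 0,"y": 0,"z": -0.2,"twist": 0,"jaw": 6}
    - {"x": 0,"y": 0,"z": -0.4,"twist": 0,"jaw": 6}
    - {"x": 0,"y": 0,"z": -0.4,"twist": 0,"jaw": 6}

```text
clock: 2.48
eef_pos: [0.4796, 0.1947, 0.0712]
tool_rot: [0.003, 0.708, -0.003, 0.706]
ft_force: [0.7, 1.0, 0.1]
grip_width: 0.0596
```

Call:
step_arm:
  series:
    - {"x": 0,"y": 0,"z": -0.2,"twist": 0,"jaw": 6}
    - {"x": 0,"y": 0,"z": -0.3,"twist": 0,"jaw": 6}
    - {"x": 0,"y": 0,"z": -0.3,"twist": 0,"jaw": 6}

```text
clock: 2.73
eef_pos: [0.4798, 0.1948, 0.0683]
tool_rot: [0.003, 0.708, -0.003, 0.706]
ft_force: [0.2, 0.0, 1.5]
grip_width: 0.06
```

Call:
step_arm:
  series:
    - {"x": 0,"y": 0,"z": -0.2,"twist": 0,"jaw": 6}
    - {"x": 0,"y": 0,"z": -0.2,"twist": 0,"jaw": 6}

```text
clock: 2.9
eef_pos: [0.4799, 0.1948, 0.0665]
tool_rot: [0.004, 0.708, -0.003, 0.706]
ft_force: [-1.0, -1.3, 4.7]
grip_width: 0.0598
```

```bash
python3 - <<'E'
from h import *
o=bot.get_obs();print(o['eef_pos'],o['ft_force'])
for n in ["scene"]:
    im,d=bot.camera(n);cv2.imwrite("pics/s4.png",cv2.resize(im[180:300,340:500],None,fx=5,fy=5)[:,:,::-1])
E
```

```text
[0.47986271 0.19480276 0.06646563] [-1.03482562 -1.25217727  4.66768889]
```

View pics/s4.png

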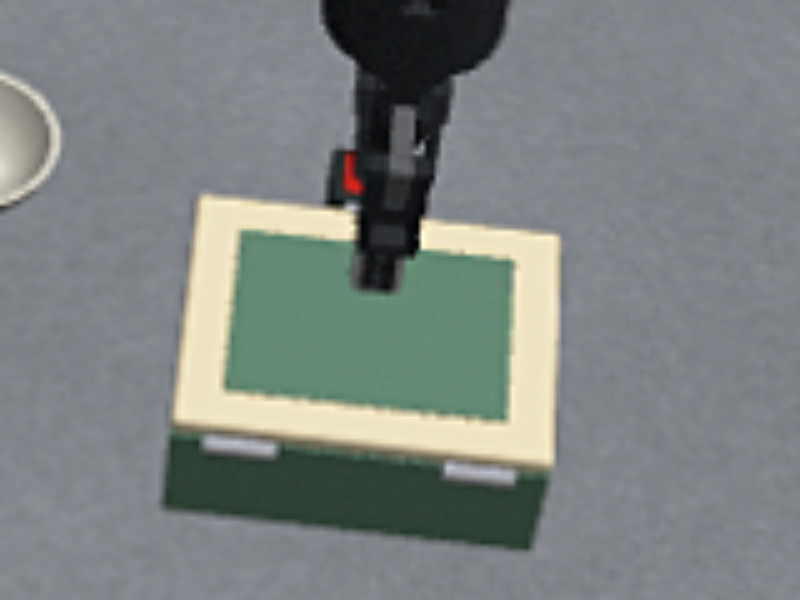

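The rear finger is over the lid at about (378,280) in the crop, and contact with the button came near TCP z 0.068. The lid is still latched, so I press deeper.

Call:
step_arm:
  series:
    - {"x": 0,"y": 0,"z": -0.2,"twist": 0,"jaw": 6}
    - {"x": 0,"y": 0,"z": -0.3,"twist": 0,"jaw": 6}
    - {"x": 0,"y": 0,"z": -0.3,"twist": 0,"jaw": 6}

```text
clock: 3.2
eef_pos: [0.4798, 0.1948, 0.0648]
tool_rot: [0.004, 0.708, -0.003, 0.706]
ft_force: [-3.7, -1.3, 11.8]
grip_width: 0.0602
```

```bash
python3 - <<'E'
from h import *
for n in ["scene"]:
    im,d=bot.camera(n);cv2.imwrite("pics/s5.png",cv2.resize(im[180:300,340:500],None,fx=5,fy=5)[:,:,::-1])
o=bot.get_obs();print(o['eef_pos'],o['ft_force'])
E
```

```text
[0.47984425 0.19483756 0.06486438] [-3.12682641 -1.30845942 12.19177539]
```

View pics/s5.png

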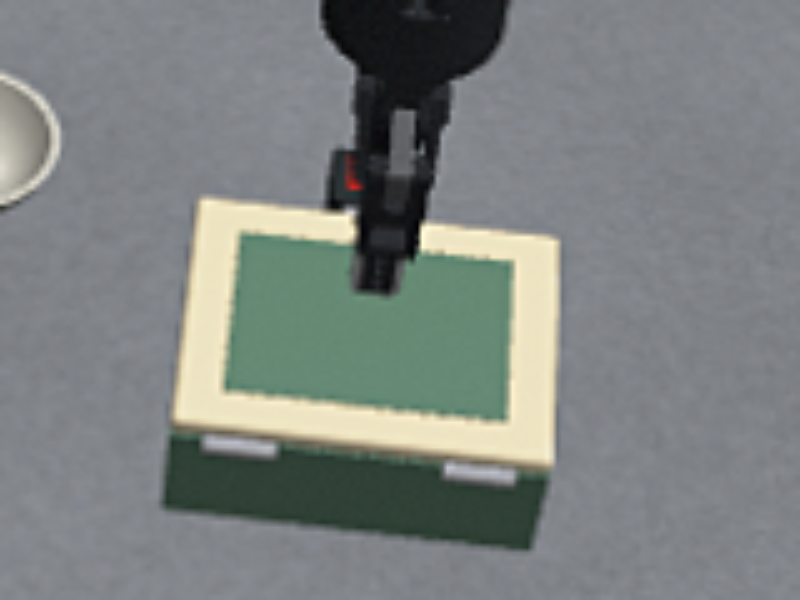

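```bash
python3 - <<'E'
from h import *
im,d=bot.camera("top");cv2.imwrite("pics/t5.png",cv2.resize(im[200:340,160:320],None,fx=5,fy=4)[:,:,::-1])
z=np.load("pics/top0.npz")['d']
for px in [(200,290),(270,290),(200,285),(200,265),(200,240)]: print(px,bydepth("top",[px],z)[0].round(4),bydepth("top",[px],d)[0].round(4))
E
```

```text
(200, 290) [0.4752 0.2585 0.0622] [0.4152 0.1412 0.5766]
(270, 290) [0.4714 0.1225 0.0587] [0.4697 0.1211 0.0737]
(200, 285) [0.4852 0.2591 0.0607] [0.4208 0.1423 0.5723]
(200, 265) [0.5257 0.2612 0.0551] [0.445  0.1479 0.5497]
(200, 240) [0.5757 0.2614 0.0589] [0.4756 0.1521 0.5338]
```

The depth shows the lid's front edge at z 0.074, up from 0.059. So the lid is released and resting under the rear finger at about 0.12 rad. Now I follow an arc about the hinge at 1.2 rad/s.

Call:
step_arm:
  series:
    - {"x": 0.2,"y": 0,"z": 0.6,"twist": 0,"jaw": 6}
    - {"x": 0.5,"y": 0,"z": 1.4,"twist": 0,"jaw": 6}
    - {"x": 0.85,"y": 0,"z": 2.1,"twist": 0,"jaw": 6}
    - {"x": 1.3,"y": 0,"z": 2.8,"twist": 0,"jaw": 6}
    - {"x": 1.8,"y": 0,"z": 3.45,"twist": 0,"jaw": 6}
    - {"x": 2.4,"y": 0,"z": 4.0,"twist": 0,"jaw": 6}
    - {"x": 3.0,"y": 0,"z": 4.55,"twist": 0,"jaw": 6}
    - {"x": 3.0,"y": 0,"z": 4.55,"twist": 0,"jaw": 6}
    - {"x": 3.0,"y": 0,"z": 4.55,"twist": 0,"jaw": 6}

```text
clock: 4.05
eef_pos: [0.5106, 0.195, 0.1106]
tool_rot: [0.004, 0.708, -0.003, 0.706]
ft_force: [-0.5, 0.2, 1.0]
grip_width: 0.06
```

```bash
python3 - <<'E'
from h import *
for n in ["scene"]:
    im,d=bot.camera(n);cv2.imwrite("pics/s6.png",cv2.resize(im[160:300,330:510],None,fx=4,fy=4)[:,:,::-1])
im,d=bot.camera("wrist");cv2.imwrite("pics/w6.png",im[:,:,::-1])
o=bot.get_obs();print(o['eef_pos'],o['ft_force'],np.degrees(o['joint_pos']).round(1))
E
```

```text
[0.50960044 0.19494463 0.10995867] [ 0.73499775 -0.16255582  0.01953492] [ 2.090e+01  2.370e+01 -4.500e+00  6.200e+01  1.000e-01  1.114e+02]
```

View pics/s6.png

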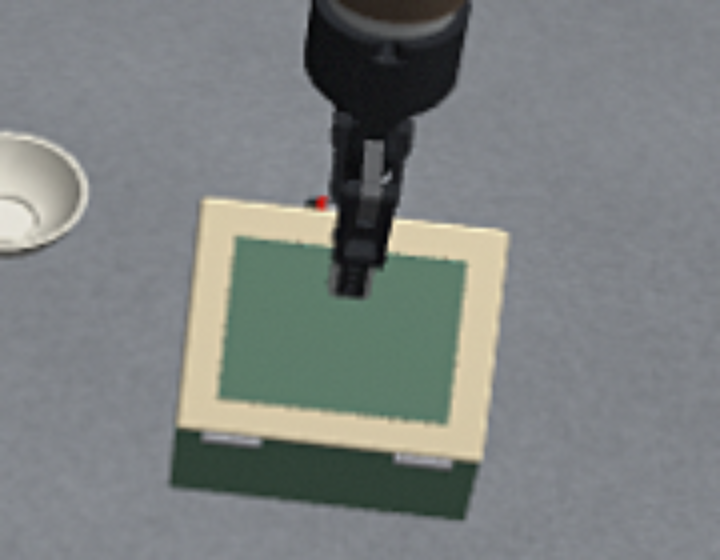

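View pics/w6.png

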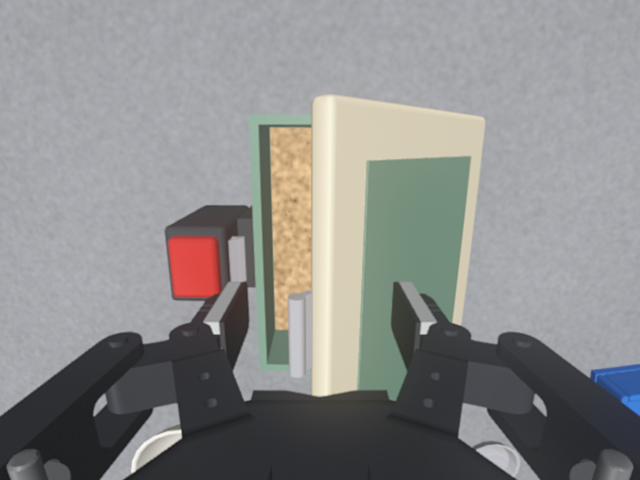

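The lid is following at about 0.8 rad, its edge running from (320,100) to (320,390) in the wrist view between the fingers. I continue to about 1.3 rad and then lift off.

Call:
step_arm:
  series:
    - {"x": 0.7,"y": 0,"z": 0.45,"twist": 0,"jaw": 6}
    - {"x": 1.4,"y": 0,"z": 0.85,"twist": 0,"jaw": 6}
    - {"x": 2.15,"y": 0,"z": 1.15,"twist": 0,"jaw": 6}
    - {"x": 2.9,"y": 0,"z": 1.4,"twist": 0,"jaw": 6}
    - {"x": 3.7,"y": 0,"z": 1.55,"twist": 0,"jaw": 6}
    - {"x": 4.5,"y": 0,"z": 1.65,"twist": 0,"jaw": 6}
    - {"x": 4.8,"y": 0,"z": 3.5,"twist": 0,"jaw": 6}
    - {"x": 4.8,"y": 0,"z": 5.5,"twist": 0,"jaw": 6}
    - {"x": 4.8,"y": 0,"z": 7.5,"twist": 0,"jaw": 6}
    - {"x": 4.8,"y": 0,"z": 9,"twist": 0,"jaw": 6}

```text
clock: 4.98
eef_pos: [0.5584, 0.195, 0.2013]
tool_rot: [0.004, 0.708, -0.003, 0.706]
ft_force: [0.8, -0.3, -0.1]
grip_width: 0.0599
```

```bash
python3 - <<'E'
from h import *
im,d=bot.camera("wrist");cv2.imwrite("pics/w7.png",im[:,:,::-1])
im,d=bot.camera("scene");cv2.imwrite("pics/s7.png",im[:,:,::-1])
o=bot.get_obs();print(o['eef_pos'],o['ft_force'],np.degrees(o['joint_pos']).round(1),o['clock'])
E
```

```text
[0.5597628  0.19550356 0.20285688] [0.09546297 0.49651602 0.59993597] [1.920e+01 2.500e+01 1.200e+01 7.690e+01 1.000e-01 1.097e+02] 5.0833
```

View pics/s7.png

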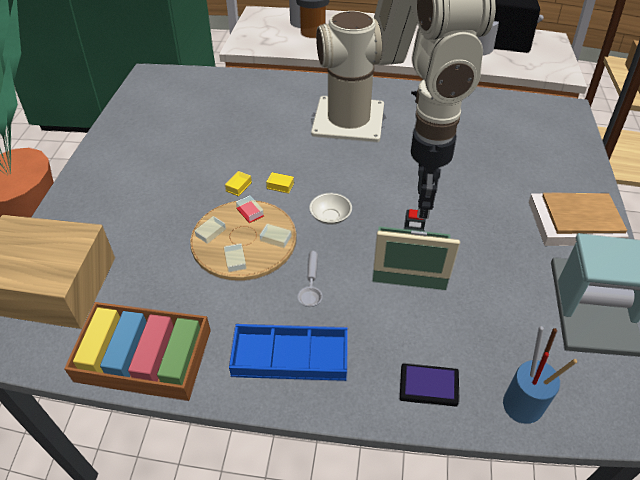

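View pics/w7.png

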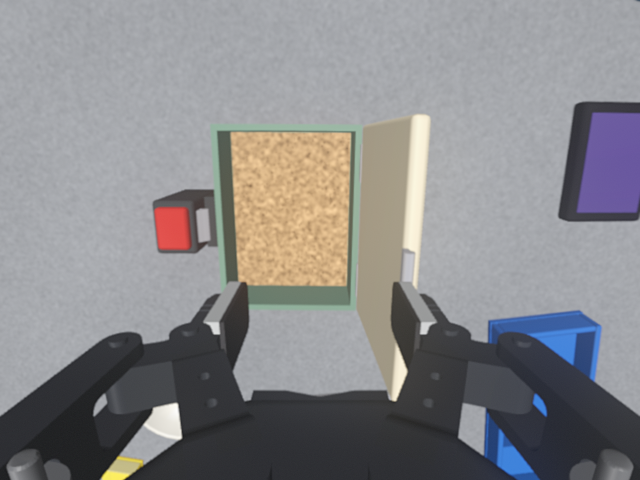

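The lid stands open, its edge at (415,120) to (400,390) in the wrist view and the cork floor visible. I check its angle later. Next I go over the block.

Call:
step_arm:
  series:
    - {"x": -2,"y": 0,"z": 3,"twist": 0,"jaw": 6}
    - {"x": -4,"y": -2,"z": 4,"twist": -5,"jaw": 6}
    - {"x": -6,"y": -6,"z": 4,"twist": -10,"jaw": 6}
    - {"x": -8,"y": -9.8,"z": 4,"twist": -15,"jaw": 6}
    - {"x": -9,"y": -13.5,"z": 3,"twist": -20,"jaw": 6}
    - {"x": -10,"y": -17.3,"z": 2,"twist": -26,"jaw": 6}
    - {"x": -10.5,"y": -21,"z": 1,"twist": -32,"jaw": 6}
    - {"x": -11,"y": -25,"z": 0,"twist": -38,"jaw": 6}
    - {"x": -11.5,"y": -28.8,"z": -1,"twist": -43,"jaw": 6}
    - {"x": -11.8,"y": -32.5,"z": -2,"twist": -47,"jaw": 6}

```text
clock: 5.92
eef_pos: [0.4403, -0.1312, 0.1814]
tool_rot: [0.287, 0.646, -0.286, 0.647]
ft_force: [0.4, -1.0, -0.2]
grip_width: 0.06
```

Call:
step_arm:
  series:
    - {"x": 0,"y": -3,"z": -2,"twist": 0,"jaw": 7}
    - {"x": 0,"y": -5.2,"z": -4,"twist": 0,"jaw": 7}
    - {"x": 0,"y": -5.2,"z": -4,"twist": 0,"jaw": 7}
    - {"x": 0,"y": -5.2,"z": -4,"twist": 0,"jaw": 7}

```text
clock: 6.25
eef_pos: [0.4385, -0.1835, 0.1389]
tool_rot: [0.288, 0.648, -0.287, 0.645]
ft_force: [-0.4, 0.2, -0.5]
grip_width: 0.0694
```

```bash
python3 - <<'E'
from h import *
bot.camera("wrist")
o=bot.get_obs();im,d=bot.camera("wrist");cv2.imwrite("pics/w8.png",im[:,:,::-1]);o2=bot.get_obs()
R=Ro.from_quat(o['tool_rot']).as_matrix();print(o['eef_pos'],o2['eef_pos'],"yaw",np.degrees(np.arctan2(R[1,2],R[0,2])))
hs=cv2.cvtColor(im,cv2.COLOR_RGB2HSV);H,S,V=[hs[:,:,i].astype(int) for i in range(3)]
red=((H<8)|(H>168))&(S>90)&(V>110)
c=big(red);print(c.mean(0),rect(plane("wrist",c,.030,o)))
im,d=bot.camera("scene");cv2.imwrite("pics/s8.png",cv2.resize(im[150:310,180:480],None,fx=2.6,fy=2.6)[:,:,::-1])
im,d=bot.camera("top");cv2.imwrite("pics/t8.png",cv2.resize(im[190:350,160:500],None,fx=2.3,fy=2.3)[:,:,::-1]);np.savez("pics/t8.npz",d=d)
E
```

```text
[ 0.43943014 -0.18299234  0.14012592] [ 0.44015557 -0.18265225  0.14099454] yaw -47.86275111160402
[326.66122449 233.53877551] (array([ 440.7, -188.4]), array([54.4, 38.4]), 42.3)
```

View pics/w8.png

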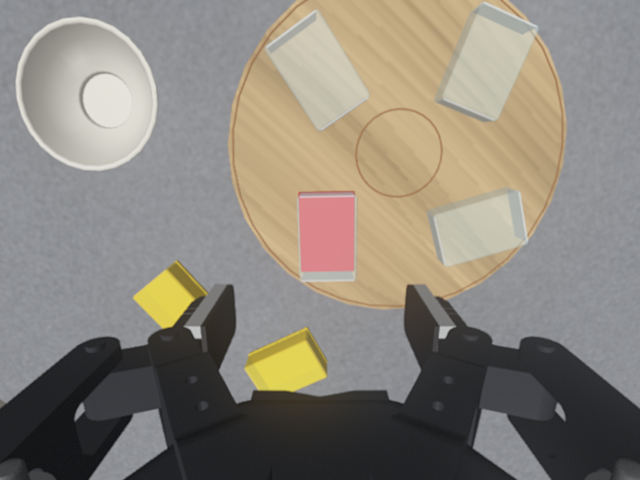

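View pics/t8.png

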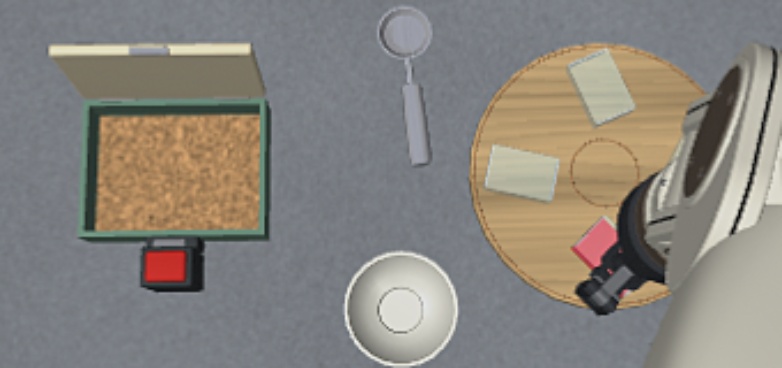

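View pics/s8.png

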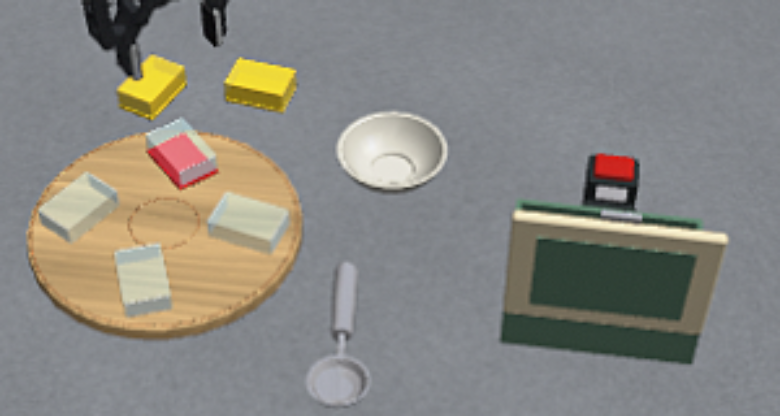

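The lid is fully open, past upright, and the button is back up. In the wrist view the red block sits centred at (327,234), square to the jaws. I descend over it.

Call:
step_arm:
  series:
    - {"x": 0.1,"y": -0.45,"z": -1,"twist": 0,"jaw": 7}
    - {"x": 0.1,"y": -0.45,"z": -3,"twist": 0,"jaw": 7}
    - {"x": 0.1,"y": -0.45,"z": -5,"twist": 0,"jaw": 7}
    - {"x": 0.1,"y": -0.45,"z": -6.5,"twist": 0,"jaw": 7}
    - {"x": 0.1,"y": -0.45,"z": -7,"twist": 0,"jaw": 7}
    - {"x": 0.1,"y": -0.45,"z": -7,"twist": 0,"jaw": 7}

```text
clock: 6.95
eef_pos: [0.4411, -0.1859, 0.0706]
tool_rot: [0.286, 0.647, -0.285, 0.647]
ft_force: [-0.2, -0.3, 0.6]
grip_width: 0.0697
```

```bash
python3 - <<'E'
from h import *
bot.camera("top")
o=bot.get_obs();im,d=bot.camera("wrist");cv2.imwrite("pics/w9.png",im[:,:,::-1])
R=Ro.from_quat(o['tool_rot']).as_matrix();print(o['eef_pos'],"yaw",np.degrees(np.arctan2(R[1,2],R[0,2])))
E
```

```text
[ 0.44190936 -0.18635987  0.07171608] yaw -47.64329940480326
```

View pics/w9.png

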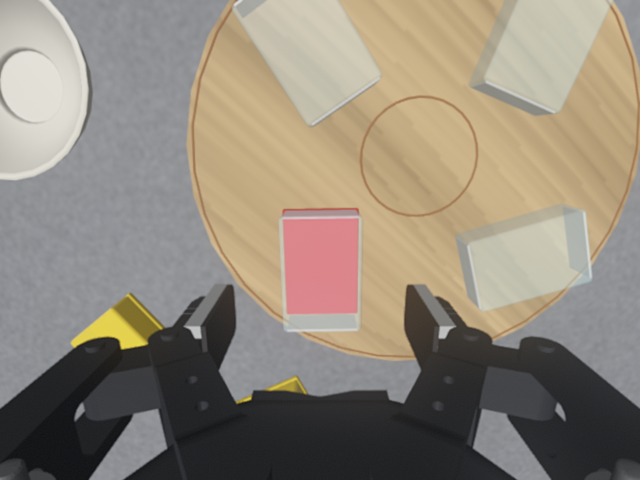

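Call:
step_arm:
  series:
    - {"x": 0,"y": -0.05,"z": -1,"twist": 0,"jaw": 6.4}
    - {"x": 0,"y": -0.05,"z": -2,"twist": 0,"jaw": 6.4}
    - {"x": 0,"y": -0.05,"z": -3,"twist": 0,"jaw": 6.4}
    - {"x": 0,"y": -0.05,"z": -3.6,"twist": 0,"jaw": 6.4}
    - {"x": 0,"y": -0.05,"z": -4.1,"twist": 0,"jaw": 6.4}
    - {"x": 0,"y": -0.05,"z": -4.1,"twist": 0,"jaw": 6.4}
    - {"x": 0,"y": -0.05,"z": -4.1,"twist": 0,"jaw": 6.4}

```text
clock: 7.63
eef_pos: [0.4427, -0.1873, 0.0315]
tool_rot: [0.286, 0.646, -0.285, 0.648]
ft_force: [-0.2, -0.8, 0.0]
grip_width: 0.0644
```

Call:
step_arm:
  series:
    - {"x": 0,"y": 0,"z": 0,"twist": 0,"jaw": 5.4}
    - {"x": 0,"y": 0,"z": 0,"twist": 0,"jaw": 4.6}
    - {"x": 0,"y": 0,"z": 0,"twist": 0,"jaw": 4.2}
    - {"x": 0,"y": 0,"z": 0,"twist": 0,"jaw": 3.6}
    - {"x": 0,"y": 0,"z": 0,"twist": 0,"jaw": 3.6}
    - {"x": 0,"y": 0,"z": 0,"twist": 0,"jaw": 3.6}

```text
clock: 8.13
eef_pos: [0.4431, -0.1875, 0.0323]
tool_rot: [0.286, 0.645, -0.285, 0.648]
ft_force: [-1.1, -0.5, 5.2]
grip_width: 0.0387
```

```bash
python3 - <<'E'
from h import *
o=bot.get_obs();im,d=bot.camera("wrist");cv2.imwrite("pics/w10.png",im[:,:,::-1])
R=Ro.from_quat(o['tool_rot']).as_matrix();print(o['eef_pos'],"yaw",np.degrees(np.arctan2(R[1,2],R[0,2])),o['ft_force'],o['grip_width'])
im,d=bot.camera("scene");cv2.imwrite("pics/s10.png",cv2.resize(im[150:310,180:380],None,fx=4,fy=3.6)[:,:,::-1])
E
```

```text
[ 0.44309389 -0.18746007  0.03227968] yaw -47.65380834261632 [-1.10110731 -0.5442432   5.23480976] 0.038741898776640915
```

View pics/w10.png

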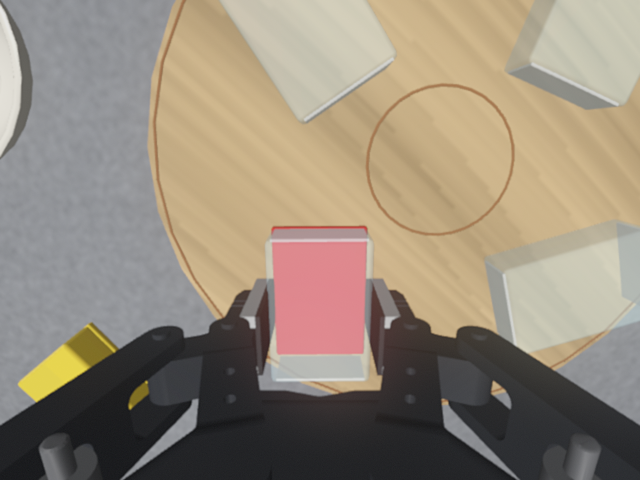

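View pics/s10.png

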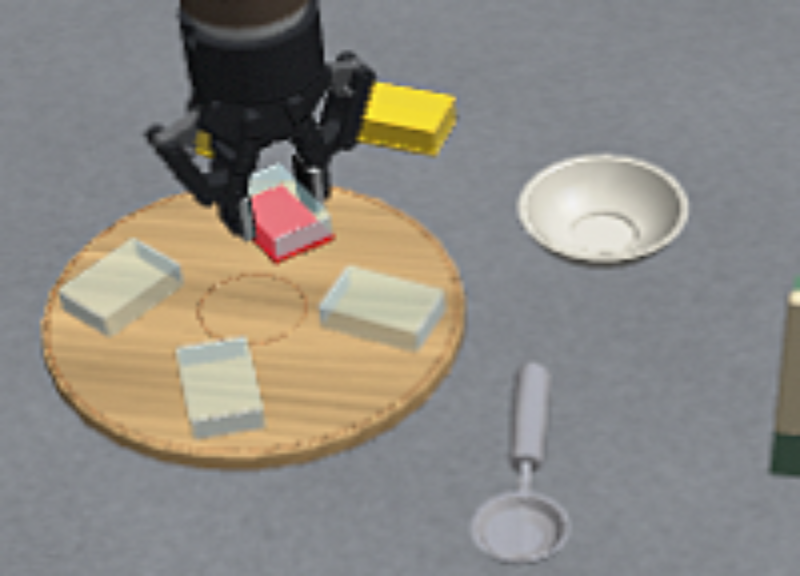

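The block is gripped (width 38.7 mm) with the red die at (320,295) between the pads. I lift straight up. I'll turn the jaws along case y so the knuckles stay clear of the open lid.

Call:
step_arm:
  series:
    - {"x": 0,"y": 0,"z": 0.5,"twist": 0,"jaw": 3.6}
    - {"x": 0,"y": 0,"z": 1.5,"twist": 0,"jaw": 3.6}
    - {"x": 0,"y": 0,"z": 3,"twist": 0,"jaw": 3.6}
    - {"x": 0,"y": 0,"z": 5,"twist": 0,"jaw": 3.6}
    - {"x": 0,"y": 0,"z": 7,"twist": 4,"jaw": 3.6}
    - {"x": 0,"y": 1,"z": 9,"twist": 10,"jaw": 3.6}
    - {"x": 0,"y": 3,"z": 11,"twist": 16,"jaw": 3.6}
    - {"x": 0,"y": 5,"z": 13,"twist": 22,"jaw": 3.6}
    - {"x": 0,"y": 7,"z": 14.5,"twist": 28,"jaw": 3.6}
    - {"x": 0,"y": 9,"z": 15.5,"twist": 34,"jaw": 3.6}

```text
clock: 9.07
eef_pos: [0.4436, -0.0969, 0.1892]
tool_rot: [0.083, 0.7, -0.081, 0.705]
ft_force: [1.0, -0.5, -1.2]
grip_width: 0.0385
```

Call:
step_arm:
  series:
    - {"x": 0,"y": 3,"z": 1,"twist": 6,"jaw": 3.6}
    - {"x": 0,"y": 6,"z": 1,"twist": 12,"jaw": 3.6}
    - {"x": 0,"y": 9,"z": 1,"twist": 18,"jaw": 3.6}
    - {"x": 1,"y": 12,"z": 1,"twist": 24,"jaw": 3.6}
    - {"x": 2,"y": 15,"z": 1,"twist": 30,"jaw": 3.6}
    - {"x": 3,"y": 18,"z": 1,"twist": 36,"jaw": 3.6}
    - {"x": 4,"y": 21,"z": 1,"twist": 42,"jaw": 3.6}
    - {"x": 5,"y": 24,"z": 1,"twist": 48,"jaw": 3.6}
    - {"x": 6,"y": 27,"z": 1,"twist": 54,"jaw": 3.6}
    - {"x": 7,"y": 29,"z": 1,"twist": 60,"jaw": 3.6}

```text
clock: 9.9
eef_pos: [0.5136, 0.1958, 0.1991]
tool_rot: [-0.28, 0.647, 0.284, 0.65]
ft_force: [-0.0, -0.0, -0.4]
grip_width: 0.0388
```

```bash
python3 - <<'E'
from h import *
o=bot.get_obs();im,d=bot.camera("wrist");cv2.imwrite("pics/w11.png",im[:,:,::-1])
R=Ro.from_quat(o['tool_rot']).as_matrix();print(o['eef_pos'],"yaw",np.degrees(np.arctan2(R[1,2],R[0,2])),o['ft_force'],o['grip_width'],np.degrees(o['joint_pos']).round(1))
E
```

```text
[0.51360873 0.19580859 0.19912689] yaw 47.027966920588355 [-0.03694494 -0.0416245  -0.38616984] 0.03880082458050602 [20.7 20.1  4.2 73.8  0.4 63.6]
```

View pics/w11.png

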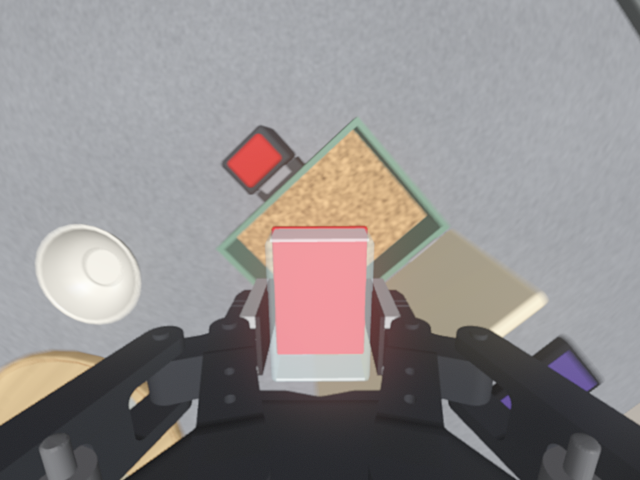

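Call:
step_arm:
  series:
    - {"x": 0.3,"y": 0,"z": 0,"twist": 7,"jaw": 3.6}
    - {"x": 0.6,"y": 0,"z": 0,"twist": 14,"jaw": 3.6}
    - {"x": 0.9,"y": -0.1,"z": 0,"twist": 21,"jaw": 3.6}
    - {"x": 1.2,"y": -0.1,"z": 0,"twist": 28,"jaw": 3.6}
    - {"x": 1.3,"y": -0.2,"z": -1,"twist": 35,"jaw": 3.6}
    - {"x": 1.3,"y": -0.2,"z": -3,"twist": 42,"jaw": 3.6}
    - {"x": 1.3,"y": -0.2,"z": -5,"twist": 42,"jaw": 3.6}
    - {"x": 1.3,"y": -0.2,"z": -7,"twist": 42,"jaw": 3.6}
    - {"x": 1.3,"y": -0.2,"z": -9,"twist": 42,"jaw": 3.6}
    - {"x": 1.3,"y": -0.2,"z": -10,"twist": 42,"jaw": 3.6}

```text
clock: 10.78
eef_pos: [0.5268, 0.1958, 0.0962]
tool_rot: [-0.493, 0.503, 0.501, 0.503]
ft_force: [-0.3, -0.7, -0.7]
grip_width: 0.0389
```

```bash
python3 - <<'E'
from h import *
bot.camera("scene")
o=bot.get_obs();im,d=bot.camera("wrist");cv2.imwrite("pics/w12.png",im[:,:,::-1])
R=Ro.from_quat(o['tool_rot']).as_matrix();print(o['eef_pos'],"yaw",np.degrees(np.arctan2(R[1,2],R[0,2])),o['ft_force'],o['grip_width'],np.degrees(o['joint_pos']).round(1))
im,d=bot.camera("top");cv2.imwrite("pics/t12.png",cv2.resize(im[190:350,160:360],None,fx=4,fy=3.7)[:,:,::-1])
E
```

```text
[0.52607479 0.19563041 0.09501394] yaw 89.32898957032481 [-1.14603259 -0.46081455 -1.88739057] 0.03914580858072386 [20.1 26.3 -2.8 61.4  0.6 20.7]
```

View pics/w12.png

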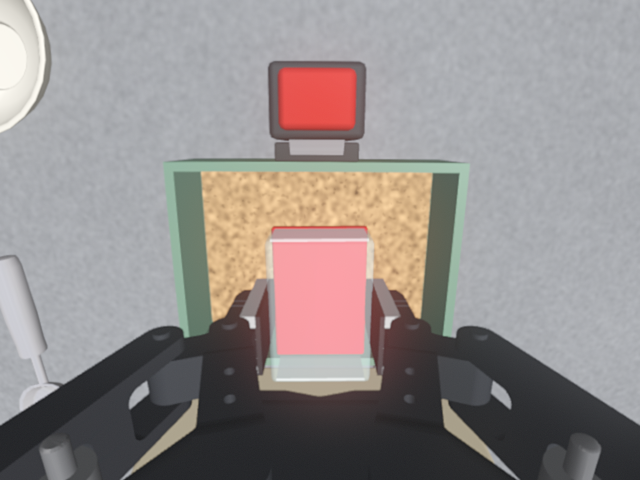

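View pics/t12.png

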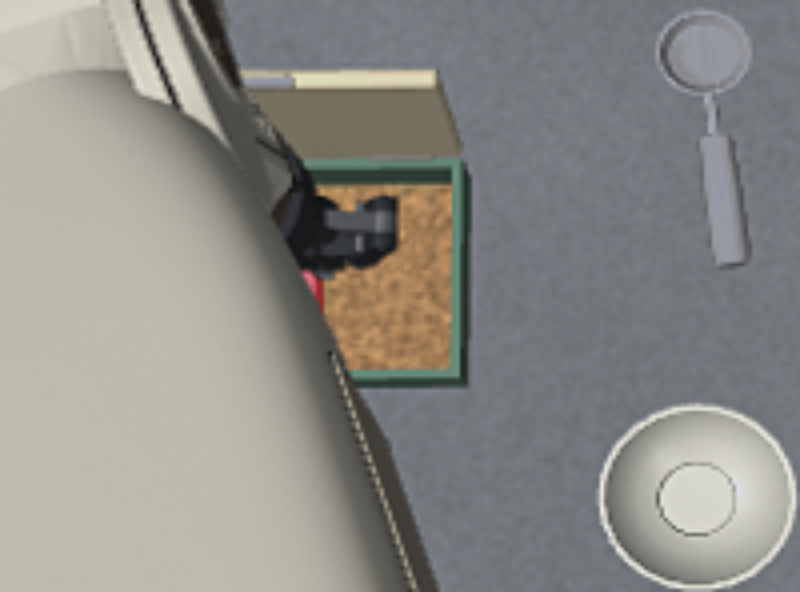

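Wrist view: the block is centred over the cork floor between the side walls at (190,250) and (445,250), clear of the lid. I lower it.

Call:
step_arm:
  series:
    - {"x": 0,"y": -0.1,"z": -2,"twist": 0,"jaw": 3.6}
    - {"x": 0,"y": -0.1,"z": -4,"twist": 0,"jaw": 3.6}
    - {"x": 0,"y": -0.1,"z": -6,"twist": 0,"jaw": 3.6}
    - {"x": 0,"y": -0.1,"z": -7.3,"twist": 0,"jaw": 3.6}
    - {"x": 0,"y": -0.1,"z": -7.8,"twist": 0,"jaw": 3.6}
    - {"x": 0,"y": -0.1,"z": -7.8,"twist": 0,"jaw": 3.6}
    - {"x": 0,"y": -0.1,"z": -7.8,"twist": 0,"jaw": 3.6}

```text
clock: 11.52
eef_pos: [0.5291, 0.1957, 0.0217]
tool_rot: [-0.494, 0.502, 0.501, 0.504]
ft_force: [1.2, 0.6, -0.9]
grip_width: 0.0387
```

Call:
step_arm:
  series:
    - {"x": 0,"y": 0,"z": -0.2,"twist": 0,"jaw": 3.6}
    - {"x": 0,"y": 0,"z": -0.4,"twist": 0,"jaw": 3.6}
    - {"x": 0,"y": 0,"z": -0.4,"twist": 0,"jaw": 3.6}

```text
clock: 11.77
eef_pos: [0.5297, 0.196, 0.0185]
tool_rot: [-0.494, 0.501, 0.5, 0.505]
ft_force: [-0.1, -0.4, -0.8]
grip_width: 0.0386
```

Call:
step_arm:
  series:
    - {"x": 0,"y": 0,"z": -0.1,"twist": 0,"jaw": 3.6}
    - {"x": 0,"y": 0,"z": -0.2,"twist": 0,"jaw": 3.6}

```text
clock: 11.93
eef_pos: [0.5301, 0.1961, 0.0169]
tool_rot: [-0.494, 0.501, 0.5, 0.505]
ft_force: [-0.2, 0.2, -0.8]
grip_width: 0.0391
```

Call:
step_arm:
  series:
    - {"x": -0.3,"y": 0,"z": -0.2,"twist": 0,"jaw": 3.6}
    - {"x": -0.3,"y": 0,"z": -0.4,"twist": 0,"jaw": 3.6}
    - {"x": -0.3,"y": 0,"z": -0.4,"twist": 0,"jaw": 3.6}

```text
clock: 12.18
eef_pos: [0.5264, 0.1959, 0.0123]
tool_rot: [-0.494, 0.501, 0.5, 0.505]
ft_force: [0.2, 0.7, -0.7]
grip_width: 0.0385
```

Call:
step_arm:
  series:
    - {"x": 0,"y": 0,"z": -0.2,"twist": 0,"jaw": 3.6}
    - {"x": 0,"y": 0,"z": -0.2,"twist": 0,"jaw": 3.6}

```text
clock: 12.35
eef_pos: [0.526, 0.1958, 0.0098]
tool_rot: [-0.494, 0.501, 0.501, 0.504]
ft_force: [-0.2, -0.0, -0.7]
grip_width: 0.0386
```

Call:
step_arm:
  series:
    - {"x": 0,"y": 0,"z": -0.1,"twist": 0,"jaw": 3.6}
    - {"x": 0,"y": 0,"z": -0.1,"twist": 0,"jaw": 3.6}

```text
clock: 12.52
eef_pos: [0.5261, 0.1959, 0.0095]
tool_rot: [-0.494, 0.501, 0.501, 0.504]
ft_force: [-1.1, 0.4, 4.5]
grip_width: 0.0388
```

The block touched the floor at TCP z 0.0095, with 4.5 N. I open gently and rise.

Call:
step_arm:
  series:
    - {"x": 0,"y": 0,"z": 0,"twist": 0,"jaw": 4.0}
    - {"x": 0,"y": 0,"z": 0,"twist": 0,"jaw": 4.4}
    - {"x": 0,"y": 0,"z": 0,"twist": 0,"jaw": 5}
    - {"x": 0,"y": 0,"z": 0,"twist": 0,"jaw": 6}
    - {"x": 0,"y": 0,"z": 0,"twist": 0,"jaw": 6}
    - {"x": 0,"y": 0,"z": 2,"twist": 0,"jaw": 6}
    - {"x": 0,"y": 0,"z": 5,"twist": 0,"jaw": 6}
    - {"x": -1,"y": 0,"z": 9,"twist": 0,"jaw": 6}
    - {"x": -2,"y": 0,"z": 13,"twist": 0,"jaw": 6}
    - {"x": -3,"y": 0,"z": 17,"twist": 0,"jaw": 6}

```text
clock: 13.35
eef_pos: [0.4953, 0.1956, 0.1808]
tool_rot: [-0.494, 0.502, 0.501, 0.504]
ft_force: [1.0, 0.8, -0.5]
grip_width: 0.0599
```

```bash
python3 - <<'E'
from h import *
bot.camera("scene")
o=bot.get_obs();im,d=bot.camera("wrist");cv2.imwrite("pics/w13.png",im[:,:,::-1])
print(o['eef_pos'],o['ft_force'],o['grip_width'],o['clock'])
hs=cv2.cvtColor(im,cv2.COLOR_RGB2HSV);H,S,V=[hs[:,:,i].astype(int) for i in range(3)]
red=((H<8)|(H>168))&(S>70)&(V>110);red[:180]=0
c=big(red);print(c.min(0),c.max(0),rect(plane("wrist",c,.009,o)))
E
```

```text
[0.49784454 0.19729038 0.18992805] [-0.48010646  1.50951655  4.98291829] 0.06001054733400006 13.4
[294 210] [337 270] (array([523.8, 194.7]), array([39.6, 58.7]), 89.1)
```

View pics/w13.png

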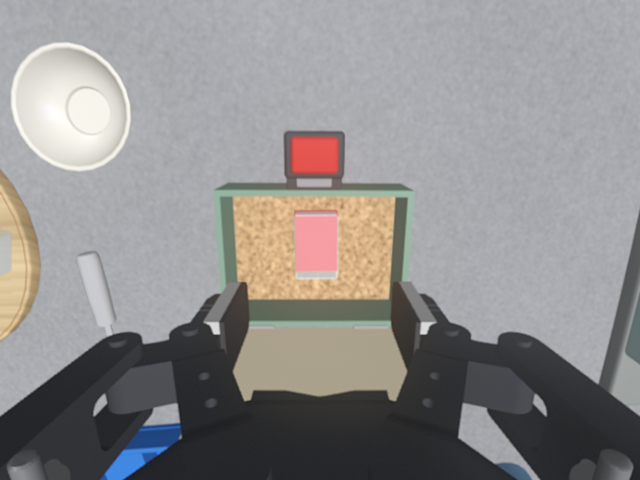

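The block lies flat in the case at (0.524,0.195), the red patch at (316,243). Now I close the jaws, go up over the lid and come down behind it.

Call:
step_arm:
  series:
    - {"x": 0,"y": -0.3,"z": 3,"twist": 0,"jaw": 3}
    - {"x": 2,"y": -0.3,"z": 4,"twist": 0,"jaw": 0}
    - {"x": 5,"y": -0.3,"z": 4,"twist": 0,"jaw": 0}
    - {"x": 8.5,"y": -0.3,"z": 4,"twist": 0,"jaw": 0}
    - {"x": 12,"y": -0.3,"z": 4,"twist": 0,"jaw": 0}
    - {"x": 14.9,"y": -0.3,"z": 4,"twist": 0,"jaw": 0}
    - {"x": 14.9,"y": -0.3,"z": 4,"twist": 0,"jaw": 0}
    - {"x": 14.9,"y": -0.3,"z": 4,"twist": 0,"jaw": 0}

```text
clock: 14.12
eef_pos: [0.6489, 0.1941, 0.2241]
tool_rot: [-0.495, 0.498, 0.499, 0.508]
ft_force: [-0.2, 1.0, -0.5]
grip_width: -0.0001
```

```bash
python3 - <<'E'
from h import *
im,d=bot.camera("top");cv2.imwrite("pics/t14.png",im[:,:,::-1])
im,d=bot.camera("scene");cv2.imwrite("pics/s14.png",cv2.resize(im[100:340,280:600],None,fx=2.5,fy=2.5)[:,:,::-1])
o=bot.get_obs()
R=Ro.from_quat(o['tool_rot']).as_matrix();print(R.round(3),o['eef_pos'],o['ft_force'],o['grip_width'],o['clock'])
E
```

```text
[[ 0.007 -1.     0.011]
 [ 0.015  0.011  1.   ]
 [-1.    -0.007  0.015]] [0.64739818 0.19445102 0.22630024] [0.08179383 0.15173276 0.03240716] 7.248711629940081e-05 14.2167
```

View pics/s14.png

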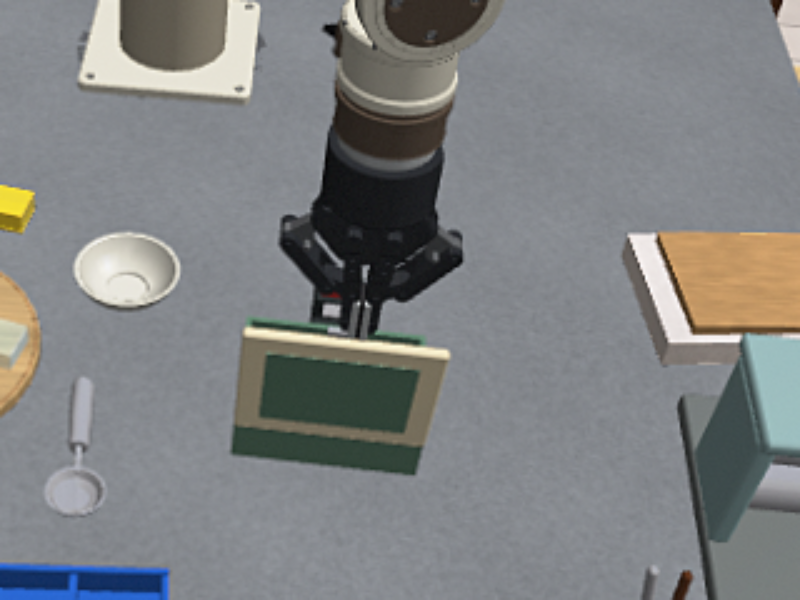

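The fingertips at (365,332) project just above the lid edge at (360,345), as expected for a tip behind and above it. I lower them and then push around the arc.

Call:
step_arm:
  series:
    - {"x": 0,"y": 0,"z": -2.5,"twist": 0,"jaw": 0}
    - {"x": 0,"y": 0,"z": -5,"twist": 0,"jaw": 0}
    - {"x": 0,"y": 0,"z": -7.5,"twist": 0,"jaw": 0}
    - {"x": 0,"y": 0,"z": -7.5,"twist": 0,"jaw": 0}
    - {"x": 0,"y": 0,"z": -7.5,"twist": 0,"jaw": 0}

```text
clock: 14.63
eef_pos: [0.6453, 0.1944, 0.151]
tool_rot: [-0.495, 0.498, 0.5, 0.507]
ft_force: [0.3, 0.5, 0.9]
grip_width: 0.0005
```

```bash
python3 - <<'E'
from h import *
bot.camera("top")
im,d=bot.camera("scene");cv2.imwrite("pics/s15.png",cv2.resize(im[100:340,280:600],None,fx=2.5,fy=2.5)[:,:,::-1])
o=bot.get_obs()
print(o['eef_pos'],o['ft_force'],o['clock'],np.degrees(o['joint_pos']).round(1))
E
```

```text
[0.64786308 0.19492486 0.1540405 ] [0.22357158 0.64032793 0.33540537] 14.7333 [16.4 35.7 22.4 75.9  0.7 17. ]
```

View pics/s15.png

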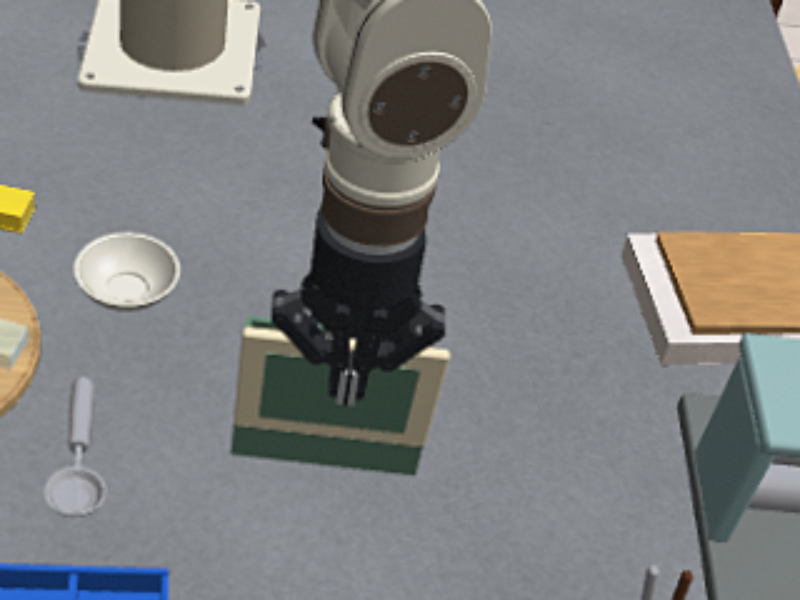

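The fingertips are behind the lid at (347,390), in front of its outer face in this view. I push forward.

Call:
step_arm:
  series:
    - {"x": -1.4,"y": 0,"z": -0.4,"twist": 0,"jaw": 0}
    - {"x": -2.8,"y": 0,"z": -0.5,"twist": 0,"jaw": 0}
    - {"x": -4.3,"y": 0,"z": -0.4,"twist": 0,"jaw": 0}
    - {"x": -5.3,"y": 0,"z": -0.4,"twist": 0,"jaw": 0}
    - {"x": -6.3,"y": 0,"z": -0.5,"twist": 0,"jaw": 0}
    - {"x": -7.3,"y": 0,"z": -0.7,"twist": 0,"jaw": 0}
    - {"x": -8.25,"y": 0,"z": -1.0,"twist": 0,"jaw": 0}
    - {"x": -9.1,"y": 0,"z": -1.45,"twist": 0,"jaw": 0}
    - {"x": -10,"y": 0,"z": -1.95,"twist": 0,"jaw": 0}
    - {"x": -10,"y": 0,"z": -1.95,"twist": 0,"jaw": 0}

```text
clock: 15.57
eef_pos: [0.5475, 0.1954, 0.1368]
tool_rot: [-0.497, 0.495, 0.499, 0.51]
ft_force: [-0.4, -0.5, 0.5]
grip_width: -0.0001
```

```bash
python3 - <<'E'
from h import *
bot.camera("top")
im,d=bot.camera("scene");cv2.imwrite("pics/s16.png",cv2.resize(im[100:340,280:600],None,fx=2.5,fy=2.5)[:,:,::-1])
o=bot.get_obs()
print(o['eef_pos'],o['ft_force'],o['clock'])
E
```

```text
[0.54913604 0.19543662 0.13694837] [0.27117139 0.56809294 0.52842411] 15.6667
```

View pics/s16.png

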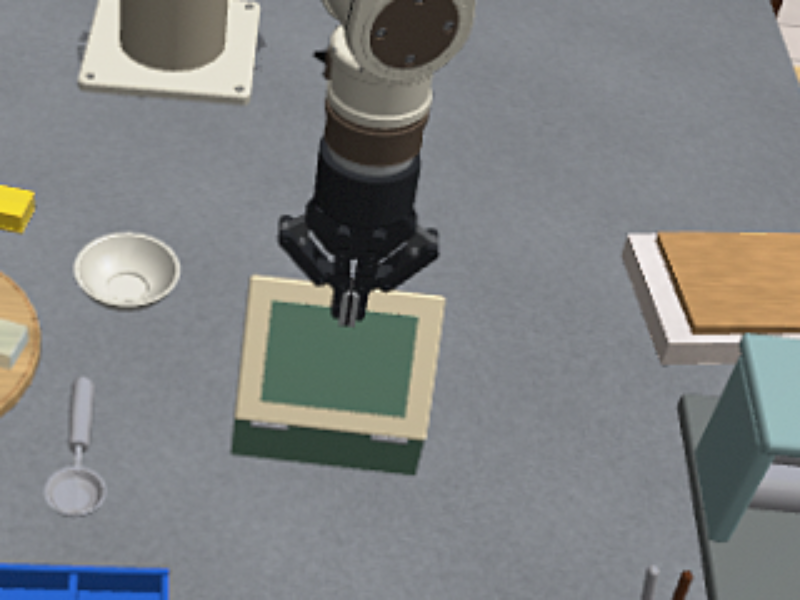

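The lid is at about 0.9 rad and riding on the fingertips at (348,315). I continue down.

Call:
step_arm:
  series:
    - {"x": -0.9,"y": 0,"z": -0.7,"twist": 0,"jaw": 0}
    - {"x": -1.7,"y": 0,"z": -1.5,"twist": 0,"jaw": 0}
    - {"x": -2.4,"y": 0,"z": -2.2,"twist": 0,"jaw": 0}
    - {"x": -3.0,"y": 0,"z": -3.0,"twist": 0,"jaw": 0}
    - {"x": -3.5,"y": 0,"z": -3.9,"twist": 0,"jaw": 0}
    - {"x": -3.95,"y": 0,"z": -4.8,"twist": 0,"jaw": 0}
    - {"x": -4.2,"y": 0,"z": -5.5,"twist": 0,"jaw": 0}
    - {"x": -4.45,"y": 0,"z": -6.2,"twist": 0,"jaw": 0}
    - {"x": -4.45,"y": 0,"z": -6.6,"twist": 0,"jaw": 0}
    - {"x": -4.45,"y": 0,"z": -6.6,"twist": 0,"jaw": 0}

```text
clock: 16.5
eef_pos: [0.5048, 0.1956, 0.0705]
tool_rot: [-0.497, 0.495, 0.498, 0.51]
ft_force: [-0.2, 0.2, 1.4]
grip_width: -0.0001
```

Call:
step_arm:
  series:
    - {"x": 0,"y": 0,"z": -0.3,"twist": 0,"jaw": 0}
    - {"x": 0,"y": 0,"z": -0.5,"twist": 0,"jaw": 0}
    - {"x": 0,"y": 0,"z": -0.5,"twist": 0,"jaw": 0}

```text
clock: 16.75
eef_pos: [0.5047, 0.1957, 0.067]
tool_rot: [-0.497, 0.494, 0.498, 0.51]
ft_force: [-4.8, -0.6, 9.0]
grip_width: -0.0002
```

Call:
step_arm:
  series:
    - {"x": 0,"y": 0,"z": -0.2,"twist": 0,"jaw": 0}
    - {"x": 0,"y": 0,"z": -0.4,"twist": 0,"jaw": 0}
    - {"x": 0,"y": 0,"z": -0.4,"twist": 0,"jaw": 0}

```text
clock: 17.0
eef_pos: [0.5048, 0.1957, 0.0638]
tool_rot: [-0.497, 0.494, 0.498, 0.511]
ft_force: [-2.4, 0.3, 3.3]
grip_width: -0.0005
```

Call:
step_arm:
  series:
    - {"x": 0,"y": 0,"z": -0.2,"twist": 0,"jaw": 0}
    - {"x": 0,"y": 0,"z": -0.3,"twist": 0,"jaw": 0}
    - {"x": 0,"y": 0,"z": -0.3,"twist": 0,"jaw": 0}

```text
clock: 17.25
eef_pos: [0.5051, 0.1957, 0.0605]
tool_rot: [-0.497, 0.494, 0.498, 0.511]
ft_force: [-0.1, 0.9, 1.6]
grip_width: 0.0001
```

Call:
step_arm:
  series:
    - {"x": 0,"y": 0,"z": -0.2,"twist": 0,"jaw": 0}
    - {"x": 0,"y": 0,"z": -0.2,"twist": 0,"jaw": 0}

```text
clock: 17.42
eef_pos: [0.5052, 0.1957, 0.0586]
tool_rot: [-0.497, 0.494, 0.498, 0.511]
ft_force: [-2.4, -0.3, 6.7]
grip_width: -0.0001
```

Call:
step_arm:
  series:
    - {"x": 0,"y": 0,"z": -0.2,"twist": 0,"jaw": 0}
    - {"x": 0,"y": 0,"z": -0.2,"twist": 0,"jaw": 0}

```text
clock: 17.58
eef_pos: [0.5051, 0.1957, 0.0575]
tool_rot: [-0.497, 0.494, 0.498, 0.511]
ft_force: [-3.6, -1.0, 11.5]
grip_width: -0.0
```

Call:
step_arm:
  series:
    - {"x": 0,"y": 0,"z": 0.5,"twist": 0,"jaw": 0}
    - {"x": 0,"y": 0,"z": 1,"twist": 0,"jaw": 0}
    - {"x": 0,"y": 0,"z": 1,"twist": 0,"jaw": 0}

```text
clock: 17.83
eef_pos: [0.506, 0.1959, 0.0682]
tool_rot: [-0.497, 0.494, 0.498, 0.511]
ft_force: [-0.9, -1.3, -0.1]
grip_width: -0.0001
```

```bash
python3 - <<'E'
from h import *
im,d=bot.camera("scene");cv2.imwrite("pics/s17.png",cv2.resize(im[100:340,280:600],None,fx=2.5,fy=2.5)[:,:,::-1])
o=bot.get_obs();im,dw=bot.camera("wrist");cv2.imwrite("pics/w17.png",im[:,:,::-1])
print(o['eef_pos'],o['ft_force'],o['clock'])
for px in [(382,225),(440,230),(382,262)]: print(bydepth("scene",[px],d)[0].round(4),bydepth("scene",[px],np.load("pics/scene0.npz")['d'])[0].round(4))
E
```

```text
[0.50569365 0.19583095 0.06771814] [-0.37746398 -0.06801306 -0.06166056] 17.8833
[0.4739 0.1215 0.058 ] [0.4776 0.1215 0.0617]
[0.4727 0.2502 0.059 ] [0.4744 0.2499 0.0607]
[0.5837 0.1285 0.0596] [0.5843 0.1285 0.0603]
```

View pics/w17.png

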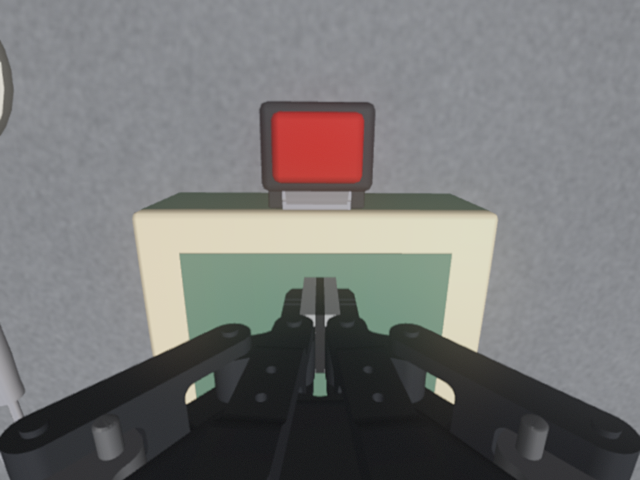

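The lid is shut: its front edge is back at z of about 0.059 and it stayed down when the finger rose 10 mm. The catch button is at (318,147). I raise the arm clear and check everything once more.

Call:
step_arm:
  series:
    - {"x": 0,"y": 0,"z": 2,"twist": 0,"jaw": 0}
    - {"x": 0,"y": 0,"z": 5,"twist": 0,"jaw": 0}
    - {"x": 0,"y": 0,"z": 9,"twist": 0,"jaw": 0}
    - {"x": -4,"y": 0,"z": 13,"twist": 0,"jaw": 0}
    - {"x": -8,"y": 0,"z": 15,"twist": 0,"jaw": 0}
    - {"x": -12,"y": 0,"z": 15,"twist": 0,"jaw": 0}
    - {"x": -12,"y": 0,"z": 15,"twist": 0,"jaw": 0}
    - {"x": -12,"y": 0,"z": 15,"twist": 0,"jaw": 0}

```text
clock: 18.6
eef_pos: [0.3825, 0.1955, 0.2181]
tool_rot: [-0.497, 0.494, 0.499, 0.51]
ft_force: [-0.3, 0.2, -0.2]
grip_width: 0.0001
```

```bash
python3 - <<'E'
from h import *
o=bot.get_obs();print(o['eef_pos'],o['ft_force'],o['clock'])
im,d=bot.camera("scene");cv2.imwrite("pics/s18.png",im[:,:,::-1])
z=np.load("pics/scene0.npz")['d']
for px in [(382,227),(440,231),(382,262),(440,270),(415,214)]: print(px,bydepth("scene",[px],d)[0].round(4),bydepth("scene",[px],z)[0].round(4))
E
```

```text
[0.38249492 0.19546057 0.21812493] [-0.33207727  0.23409902 -0.21832946] 18.6
(382, 227) [0.481  0.1219 0.059 ] [0.4835 0.1219 0.0615]
(440, 231) [0.4795 0.2496 0.0627] [0.4769 0.25   0.0601]
(382, 262) [0.5862 0.1285 0.0625] [0.5843 0.1285 0.0603]
(440, 270) [0.5907 0.2496 0.0607] [0.589  0.2499 0.0588]
(415, 214) [0.4465 0.1921 0.0751] [0.4446 0.1923 0.0733]
```

View pics/s18.png

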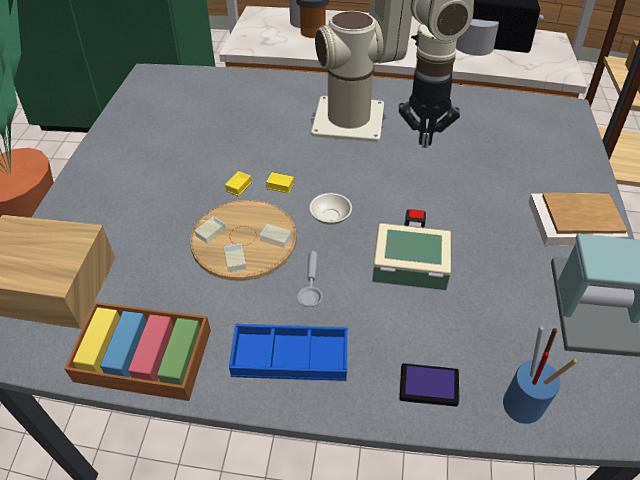

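The lid is shut at (413,250) and the button is up at (415,214). The three bare blocks are still on the turntable, and the dish, burnisher and mold have not moved. I hand the job in.

```bash
python3 -c "
from workcell import bot
bot.job_done()"
```

```text
the job is handed in; nothing more can be done
```

The stamp block with the red die is in the shut case, and I handed the job in at 18.6 s of the allowed 72 s; no verdict was reported.

- **Opening:** One finger pressed the red catch while the other held the lid, and I raised it at about 1.2 rad/s to roughly 1.3 rad. It went the rest of the way on its own, and a picture afterwards showed it past upright.
- **Placing:** I gripped the block across its short sides and lowered it until it touched the floor at about 4.5 N before letting go. A wrist picture then showed it flat with the red side down, near the middle of the case.
- **Closing:** I pushed the lid around from behind and pressed it down. The force rose to 9 N, dropped as the catch snapped over, and reached 11.5 N against the stop.

**Last checks:**
- The lid's top was back at its starting height to within about 2–3 mm of depth noise, and it stayed down when I lifted away.
- The button measured 75 mm high, so it is up.
- The three bare blocks were still on the turntable, and the dish, burnisher and soap mold looked unmoved.
- The arm was clear of everything, and no check disagreed.
- I had no direct reading of the latch. The block could not be seen once the lid was shut.

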